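# Load the calibration carousel with sensor pods and start the run

### The arm

A 6-joint arm with a two-finger parallel gripper is mounted at the origin on a cart in front of the work surface, level with it; the furniture and walls round the work are solid. World frame = base frame: x ahead of the robot, y to its left, z up, the work surface at z = 0. Lengths are in mm, angles in rad, forces in N, time in s.
With the tool pointing down it reaches from about 400 to 925 mm from the base axis. Payload 12.5 kg.
Tool frame: the origin (TCP) lies midway between the tips of the shut fingers; the grasp point (between the pads) lies 19 mm behind it; z points along the fingers, y is the line along which they close (so a half turn about z gives the same grasp; the last joint's range is limited). The gripper opens to 95 mm and grips with 3 to 60 N. Pads are 20 mm wide; open, the fingers measure 119 mm over their backs; the gripper's body (75 mm by 180 mm) begins 59 mm behind the grasp point.
Start: joints at [1.072, 0.491, 1.559, -0, 1.092, -0.106], TCP at [239.221, 577.426, 214.661] pointing down, gripper open.
Joint ranges: [-3.1, 3.1], [-0.84, 2.19], [0.05, 2.79], [-1.13, 4.28], [0.06, 2.93], [-2.69, 2.69]. Speed limits (rad/s): [2.22, 2.22, 2.79, 3.14, 3.14, 3.14].

### API

Orientations are given as [roll, pitch, yaw] about the fixed x, y, z axes, in that order (R = Rz(yaw) Ry(pitch) Rx(roll)).
In Python, from cell import * gives the robot as it stands.
- The arm moves only by the tool servo_tool, never from a script. Its argument "moves" is one flat list of numbers, 5 for each row, row after row: the shift along the world's x, y, z as a fraction of full scale, then the turn about the world's z as a fraction of full scale, then the opening, from 0 (shut) to 1 (fully open). A call has 1 to 12 rows; each row is the pose to reach, as a shift and turn from the pose commanded when the call began, turning the shorter way round; what a row does not reach only later rows make up. Full scale, the value 1, is 400 mm for a shift and 180 degrees for a turn. A row lasts 1/12 s, in which the tool goes at most 41.7 mm and 7.16 degrees, less where a joint would pass 70% of its speed; a pose out of reach is approached as far as the arm can. A call with a number of a shift or a turn outside -1 to 1 is refused whole. A call with a gripper value outside its range is refused whole. The fingers move at their own pace and stop on an object; the grip force is fixed at half the most. Time passes only in rows, so rows that repeat a pose let the fingers close. It gives the time, the measured TCP pose, the force, the opening and the grip force at its end, in the units of the state.
- state(): the state, without advancing time (a new reading comes with each control period).
- read_camera(name): name is "scene" or "top" or "wrist"; returns (picture, depth): 420x560x3 uint8, blue, green, red; 420x560 float32, mm along the optical axis (not along the pixel's ray), 0 where there is no reading.
- get_calibration(name): a dict with "K" (3x3 intrinsics, pixels), "k1" (the pictures are not rectified: a ray, as slopes to the right and down, at radius r is drawn at 1 + k1 r^2 times it, then the intrinsics apply), "R" (3x3) and "t" (3): a world point X has camera coordinates R X + t. Camera axes: x right, y down, z forward; pixel columns grow to the right and rows downward; lengths in mm; the calibration is good to about 2 mm. A picture is of the moment at which its call begins: read the wrist's pose just before it. get_calibration takes no time and is no camera call; for the wrist camera it gives the pose at the moment of the call.
- job_done(): hands the job in; it is judged then, once.
The state is a dict: "t": time; "joints": joint angles; "qvel": joint speeds; "tau": joint torques, N m; "eef_pos": TCP position; "tcp_rot": TCP orientation; "ft_force": force on the tool from outside, world axes, zero at the start; "moment": the same for the moment, N m; "opening": opening from 0.0 (shut) to 1.0 (fully open); "grip_force": force on a finger pad.
Only numpy, scipy, OpenCV 4.12 (cv2) and the standard library are available. Lean on these libraries where they do the work, as an engineer would, in place of code of your own. Each camera call takes 0.05 s, during which the arm holds its last target. There are 200 camera calls.

### The job

Load all the white sensor pods from the black tray into the calibration carousel: set a pod upright into the pocket in the opening of the clear guard, press it down flush with the rim, then turn the wheel one click clockwise by its bar knob to bring up the next pocket. Begin with the pocket that comes up one click clockwise after the dark reference pod and leave no pocket empty between pods; when all are in, turn the wheel until the reference pod stands in the opening, and only then push the start lever on the switch block beside it all the way over, away from you. Leave the other things lying about as they are.

Things in the scene. Friction and masses are not known exactly. Their poses are not given: they have to be found in the camera images.
- carousel: home-built calibration carousel, fixed to the table: grey round base 216 mm across, aluminium wheel 199 mm across with five round pockets 63 mm from its axis, the wheel's rim 66 mm above the table, and a fixed clear C-shaped guard sheet over the wheel that leaves one pocket open. Origin on the wheel's axis at table height, x level, pointing from the opening to the axis, z up.
- wheel (a joint): angle of the wheel, rad, grows as it turns clockwise seen from above. Turns either way without end and clicks every 1.2566 rad (sprung ball on a cam; 0.25 N m takes it over; let go less than half way it falls back). At 0 and every full turn the reference pod is in the opening, at 1.2566 the pocket that follows it, at 2.5133 the next and so on.
- opening (a point): middle of the open pocket at rim height, 63 mm from the axis towards carousel -x. Pockets are 58.6 mm wide. The contact pad in each lies 20 mm below the rim; a push of about 5 N sinks it to 28 mm, where it stays: a pod set in loosely stands 8 mm proud, pushed home it is flush. A pod more than 4 mm proud jams on the guard, whose edges pass 49 mm to either side of this point.
- reference (a point): middle of the pocket that holds the reference pod, at rim height, fixed to the wheel. The reference pod looks like the others but is dark metal, held flush by two brass screws, and cannot be taken out.
- knob (a point): grip point of the wheel's black bar knob, on the axis, 95 mm above the table. The bar is 44 mm long along this point's x, 16 mm thick along its y, and stands from 74 to 104 mm above the table; it turns with the wheel and its white mark points at the reference pocket.
- station_1 (a point): fixed point under the guard at rim height where the pocket that was in the opening stands after 1 click clockwise. The guard is 3 mm thick, top face 73 mm above the table, from 26 to 107 mm from the axis, open 52 degrees either side of the opening's middle.
- station_2 (a point): fixed point under the guard at rim height where the pocket that was in the opening stands after 2 clicks clockwise. The guard is 3 mm thick, top face 73 mm above the table, from 26 to 107 mm from the axis, open 52 degrees either side of the opening's middle.
- station_3 (a point): fixed point under the guard at rim height where the pocket that was in the opening stands after 3 clicks clockwise. The guard is 3 mm thick, top face 73 mm above the table, from 26 to 107 mm from the axis, open 52 degrees either side of the opening's middle. A black head stands over it on the guard, up to 95 mm above the table, 60 mm and more from the axis.
- station_4 (a point): fixed point under the guard at rim height where the pocket that was in the opening stands after 4 clicks clockwise. The guard is 3 mm thick, top face 73 mm above the table, from 26 to 107 mm from the axis, open 52 degrees either side of the opening's middle.
- start (a joint): start lever on the grey switch block: 0 off (leaning to the block's -x, towards the robot) to 0.9 rad on (leaning to its +x); stays where it is left, turns with 0.06 N m.
- start_base: grey switch block of the carousel, 70 x 50 x 25 mm, fixed on the table to the left of the carousel; origin under its centre, z up. The lever stands on its middle and swings along its x, hinged along its y 22 mm above the table.
- start_tip (a point): middle of the lever's black ball, 26 mm across, 52 mm from the hinge; about 69 mm above the table at either end and 74 mm half way.
- tray: shallow black tray 225 x 190 x 14 mm, floor 4 mm thick, fixed on the table; origin under its centre, x along the long side. Between it and the carousel stand a clear parts box (60 mm high) and a yellow stand with gooseneck clips (120 mm); behind the carousel, beyond x = 0.65 m, an open carton with raised flaps up to 235 mm high.
- pod_1: round white room-sensor pod, 56 mm across, 28 mm tall: straight side from 4.5 to 21.5 mm above its underside, bevelled below and above, flat vented top 43 mm across; 0.08 to 0.17 kg. Origin at the centre of its underside, z up through the vented top. Starts upright in the tray; its turn about z does not matter. Some pods are absent in some runs.
- pod_2: round white room-sensor pod, 56 mm across, 28 mm tall: straight side from 4.5 to 21.5 mm above its underside, bevelled below and above, flat vented top 43 mm across; 0.08 to 0.17 kg. Origin at the centre of its underside, z up through the vented top. Starts upright in the tray; its turn about z does not matter. Some pods are absent in some runs.
- pod_3: round white room-sensor pod, 56 mm across, 28 mm tall: straight side from 4.5 to 21.5 mm above its underside, bevelled below and above, flat vented top 43 mm across; 0.08 to 0.17 kg. Origin at the centre of its underside, z up through the vented top. Starts upright in the tray; its turn about z does not matter. Some pods are absent in some runs.
- pod_4: round white room-sensor pod, 56 mm across, 28 mm tall: straight side from 4.5 to 21.5 mm above its underside, bevelled below and above, flat vented top 43 mm across; 0.08 to 0.17 kg. Origin at the centre of its underside, z up through the vented top. Starts upright in the tray; its turn about z does not matter. Some pods are absent in some runs.
- driver_board: small green circuit board 32 x 35 x 12 mm, a bystander; origin at the centre of its underside.
- pliers: flush cutters with black sleeves, 50 x 148 x 11 mm, a bystander; origin at the centre of the underside.
- tape: roll of black tape, 62 mm across, 19 mm high, a bystander; origin at the centre of the underside.

How it is judged (in metres and radians):
On the way, in this order (a step that is already met when the one before it is completed fails the run):
1. every pod is pressed flush in a pocket of the wheel, in a row without gaps that begins with the pocket following the reference pod, and the reference pod stands in the opening (z of each of pod_1, pod_2, pod_3, pod_4 in the frame of carousel below 0.0405 m and angle between each of pod_1, pod_2, pod_3, pod_4's own z axis and vertical below 0.1 rad and (horizontal distance between pod_1 and station_4 below 0.005 m or (horizontal distance between pod_1 and station_3 below 0.005 m and horizontal distance between any of pod_2, pod_3, pod_4 and station_4 below 0.005 m) or (horizontal distance between pod_1 and station_2 below 0.005 m and horizontal distance between any of pod_2, pod_3, pod_4 and station_3 below 0.005 m) or (horizontal distance between pod_1 and station_1 below 0.005 m and horizontal distance between any of pod_2, pod_3, pod_4 and station_2 below 0.005 m)) and (horizontal distance between pod_2 and station_4 below 0.005 m or (horizontal distance between pod_2 and station_3 below 0.005 m and horizontal distance between any of pod_1, pod_3, pod_4 and station_4 below 0.005 m) or (horizontal distance between pod_2 and station_2 below 0.005 m and horizontal distance between any of pod_1, pod_3, pod_4 and station_3 below 0.005 m) or (horizontal distance between pod_2 and station_1 below 0.005 m and horizontal distance between any of pod_1, pod_3, pod_4 and station_2 below 0.005 m)) and (horizontal distance between pod_3 and station_4 below 0.005 m or (horizontal distance between pod_3 and station_3 below 0.005 m and horizontal distance between any of pod_1, pod_2, pod_4 and station_4 below 0.005 m) or (horizontal distance between pod_3 and station_2 below 0.005 m and horizontal distance between any of pod_1, pod_2, pod_4 and station_3 below 0.005 m) or (horizontal distance between pod_3 and station_1 below 0.005 m and horizontal distance between any of pod_1, pod_2, pod_4 and station_2 below 0.005 m)) and (horizontal distance between pod_4 and station_4 below 0.005 m or (horizontal distance between pod_4 and station_3 below 0.005 m and horizontal distance between any of pod_1, pod_2, pod_3 and station_4 below 0.005 m) or (horizontal distance between pod_4 and station_2 below 0.005 m and horizontal distance between any of pod_1, pod_2, pod_3 and station_3 below 0.005 m) or (horizontal distance between pod_4 and station_1 below 0.005 m and horizontal distance between any of pod_1, pod_2, pod_3 and station_2 below 0.005 m)) and horizontal distance between reference and opening below 0.005 m), for 0.2 s.
2. the start lever has been pushed over (value of joint start above 0.75 rad), for 0.2 s.
At the end, for the whole second after the job is handed in: Every pod stands upright in the wheel with its top no more than 2.5 mm above the rim; with the reference pod in the opening (within 5 mm) the pods stand within 5 mm of station 4, 3, 2, 1 in that order of filling with none empty between, at rest; the start lever is beyond 0.75 rad (all of step 1 and value of joint start above 0.75 rad and linear speed of each of pod_1, pod_2, pod_3, pod_4 below 0.02 m/s); the robot touches nothing.
It fails at once if the small green board has been moved by more than 30 mm (distance of driver_board from where it was at the start of the episode above 0.03 m).
It fails at once if the pair of cutters has been moved by more than 30 mm (distance of pliers from where it was at the start of the episode above 0.03 m).
It fails at once if the roll of tape has been moved by more than 30 mm (distance of tape from where it was at the start of the episode above 0.03 m).
Of pod_1, pod_2, pod_3, pod_4 only 3 to 4 are there at a start; the rules pass over those that are not, and their reading is None.
At some moment in a run one of pod_1, pod_2, pod_3, pod_4 may be knocked a few centimetres aside while the robot is not near it.
Once in a run the grip may slacken for a moment while it holds something.
It also fails if it takes over 210 s, if anything falls off the work surface, if the arm or the gripper's body presses on something with over 40 N, if the wrist force passes 120 N, or if a joint passes its speed limit or range.

## Working session

There is one attempt and no reset: what is moved stays moved. The work goes in short steps, Python scripts to look and compute and a tool call to move; the robot and the scene stay as the last step left them, time stands still between calls to the robot, and variables do not carry over. Pictures are saved under pics/ and viewed, at most 14 in all, crops included, and the job is handed in when it is done.

Besides the shell and the picture viewer there is one more tool, called after "Call:" as a command line: name --argument value ..., lists and objects as JSON in quotes. servo_tool: Moves the arm, as the interface text tells. Its arguments: {"type":"object","properties":{"moves":{"type":"array"}},"required":["moves"]}

```bash
mkdir -p pics; cat > h.py <<'E'
from cell import *
import numpy as np, cv2
def snap(n,f):
    c=get_calibration(n); p,d=read_camera(n); cv2.imwrite('pics/'+f+'.png',p); np.savez('pics/'+f+'.npz',d=d,p=p,**{k:np.array(c[k]) for k in('K','k1','R','t')}); return p,d
def load(f): return np.load('pics/'+f+'.npz')
def ray(c,u,v):
    s=cv2.undistortPoints(np.array([[[u,v]]],float),c['K'],np.array([float(c['k1']),0,0,0,0]))[0,0]
    return np.array([s[0],s[1],1.])
def at_z(c,u,v,z):
    r=c['R'].T@ray(c,u,v); o=-c['R'].T@c['t']; return o+r*(z-o[2])/r[2]
def at_d(c,u,v):
    return c['R'].T@(ray(c,u,v)*c['d'][int(v),int(u)]-c['t'])
def st():
    s=state(); print({k:np.round(s[k],3).tolist() for k in('t','eef_pos','tcp_rot','ft_force','opening','grip_force','joints')})
E
python3 -c "
from h import *
st()
snap('top','top0');snap('scene','scene0')"
```

```text
{'t': 0.0, 'eef_pos': [239.107, 577.205, 214.078], 'tcp_rot': [-3.141, -0.0, 2.749], 'ft_force': [-0.714, -0.092, 0.215], 'opening': 1.002, 'grip_force': 0.0, 'joints': [1.072, 0.492, 1.559, -0.0, 1.092, -0.106]}
```

View pics/top0.png

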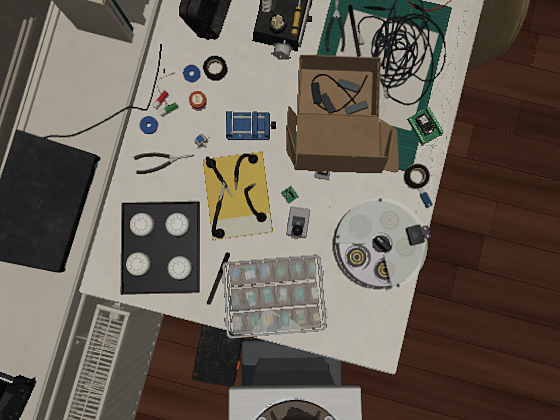

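View pics/scene0.png

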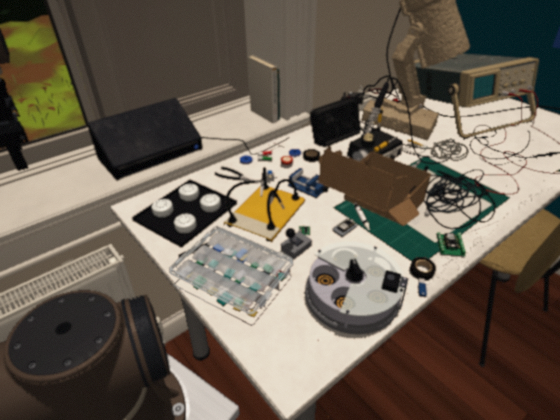

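```bash
python3 -c "
from h import *
c=load('top0');p=c['p']
a=cv2.resize(p[190:300,320:440],None,fx=5,fy=5,interpolation=cv2.INTER_CUBIC)
cv2.imwrite('pics/cz.png',a)
g=cv2.resize(p[195:300,110:210],None,fx=5,fy=5,interpolation=cv2.INTER_CUBIC)
cv2.imwrite('pics/tz.png',g)
for u,v in [(141,224),(177,223),(137,264),(179,267),(381,243),(357,258),(298,222),(122,203),(200,294),(310,400)]: print(u,v,at_z(c,u,v,32).round(1),at_d(c,u,v).round(1))
print((-c['R'].T@c['t']).round(0))
"
```

```text
141 224 [549.8 370.2  32. ] [549.9 370.3  31.5]
177 223 [551.2 283.3  32. ] [551.2 283.1  33.1]
137 264 [453.4 378.3  32. ] [453.4 378.2  32.7]
179 267 [444.8 277.6  32. ] [444.8 277.3  33.7]
381 243 [ 497.  -212.1   32. ] [ 495.2 -199.3  103.8]
357 258 [ 461.4 -153.    32. ] [ 461.4 -151.4   44.1]
298 222 [550.3 -11.3  32. ] [549.7 -11.1  41.7]
122 203 [601.6 416.7  32. ] [603.3 421.4  16. ]
200 294 [379.6 226.7  32. ] [377.8 231.3   2. ]
310 400 [130.8 -33.7  32. ] [122.  -35.2  -3.2]
[ 462.   24. 1363.]
```

View pics/cz.png

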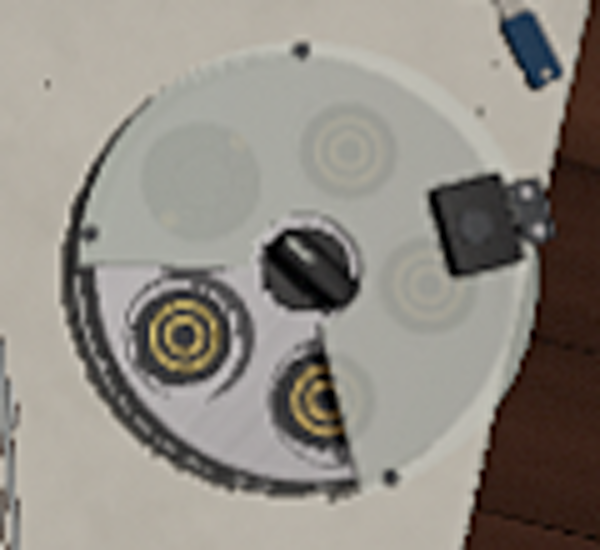

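View pics/tz.png

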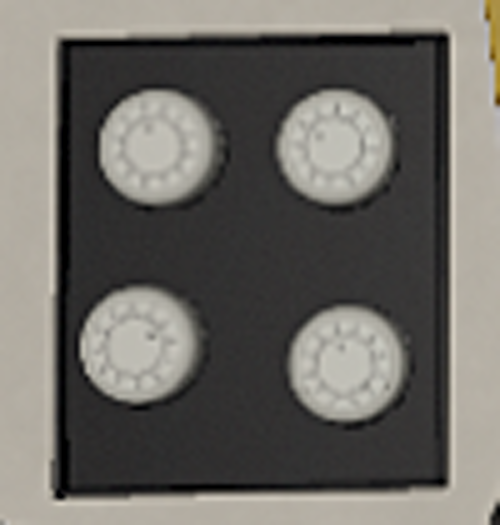

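```bash
python3 -c "
from h import *
p,d=snap('top','top1')
st()
a=cv2.resize(p[190:300,320:440],None,fx=5,fy=5,interpolation=cv2.INTER_CUBIC)
cv2.imwrite('pics/cz1.png',a)
c=load('top1')
def zp(x,y): return 320+x/5,190+y/5
P=lambda x,y,z: at_z(c,*zp(x,y),z).round(1)
print('guard bolts',P(302,50,75),P(90,232,75),P(391,478,75))
print('edges',P(245,265,73),P(85,265,73),P(320,330,73),P(357,490,73))
print('pockets',P(185,335,46),P(322,398,46),P(430,285,46),P(348,150,46),P(200,180,66))
print('knob',P(300,248,104), P(312,268,104))
"
```

```text
{'t': 0.15, 'eef_pos': [239.102, 577.263, 214.228], 'tcp_rot': [-3.141, -0.0, 2.749], 'ft_force': [-0.687, 0.353, -0.253], 'opening': 0.998, 'grip_force': 0.0, 'joints': [1.072, 0.491, 1.559, 0.0, 1.092, -0.106]}
guard bolts [ 597.5 -205.9   75. ] [ 512.5 -103.9   75. ] [ 396.6 -241.4   75. ]
edges [ 496.3 -176.7   73. ] [ 497.  -101.4   73. ] [ 465.5 -210.9   73. ] [ 391.1 -225.8   73. ]
pockets [ 463.8 -151.2   46. ] [ 433.2 -215.8   46. ] [ 486.5 -269.    46. ] [ 551.8 -231.8   46. ] [ 536.9 -157.5   66. ]
knob [ 503.  -197.2  104. ] [ 493.8 -202.5  104. ]
```

View pics/cz1.png

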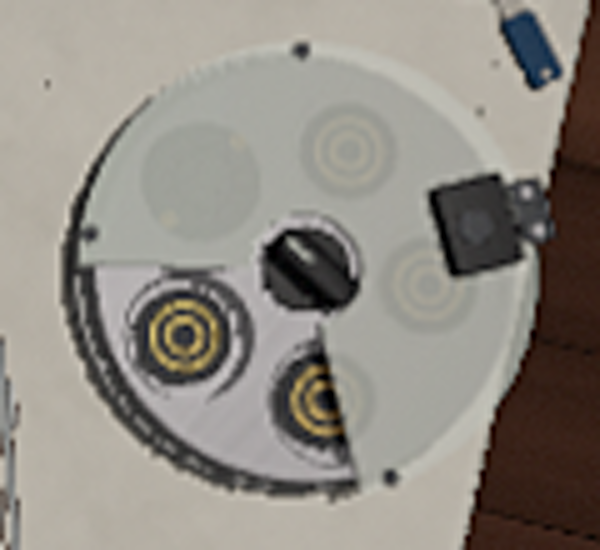

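Call:
servo_tool --moves '[0.7,-0.69,0,-0.4,0.5,0.7,-0.69,0,-0.4,0.5,0.7,-0.69,0,-0.4,0.5,0.7,-0.69,0,-0.4,0.5,0.7,-0.69,0,-0.4,0.5,0.7,-0.69,0,-0.4,0.5,0.7,-0.69,0,-0.4,0.5,0.7,-0.69,0,-0.4,0.5,0.7,-0.69,0,-0.4,0.5,0.7,-0.69,0,-0.4,0.5,0.7,-0.69,0,-0.4,0.5]'

```text
t: 1.07
eef_pos: [521.8, 298.5, 214.2]
tcp_rot: [3.141, 0.001, 1.481]
ft_force: [-0.9, -1.0, 0.1]
opening: 0.5
grip_force: 0.0
```

Call:
servo_tool --moves '[0,-1,0,-0.2,0.5,0,-1,0,-0.2,0.5,0,-1,0,-0.2,0.5,0,-1,0,-0.2,0.5,0,-1,0,-0.2,0.5,0,-1,0,-0.2,0.5,0,-1,0,-0.2,0.5,0,-1,0,-0.2,0.5,0,-1,0,-0.2,0.5,0,-1,0,-0.2,0.5,0,-1,0,-0.2,0.5,0,-1,0,-0.2,0.5]'

```text
t: 2.07
eef_pos: [518.9, -99.0, 214.5]
tcp_rot: [-3.141, 0.0, 0.863]
ft_force: [0.2, -0.2, -0.1]
opening: 0.501
grip_force: 0.0
```

```bash
python3 -c "
from h import *
snap('wrist','w0');snap('top','top2');st()
c=load('w0');print(c['R'],c['t'])"
```

```text
{'t': 2.167, 'eef_pos': [519.049, -97.451, 214.564], 'tcp_rot': [-3.141, -0.0, 0.865], 'ft_force': [0.617, -0.029, 1.255], 'opening': 0.502, 'grip_force': 0.0, 'joints': [-0.311, 0.354, 1.795, 0.0, 0.993, 0.394]}
[[ 7.60688475e-01 -6.49117048e-01 -3.20404526e-04]
 [-6.30488702e-01 -7.38975478e-01  2.37485239e-01]
 [-1.54392489e-01 -1.80450273e-01 -9.71391094e-01]] [-459.40609425  226.78081709  450.89856195]
```

View pics/w0.png

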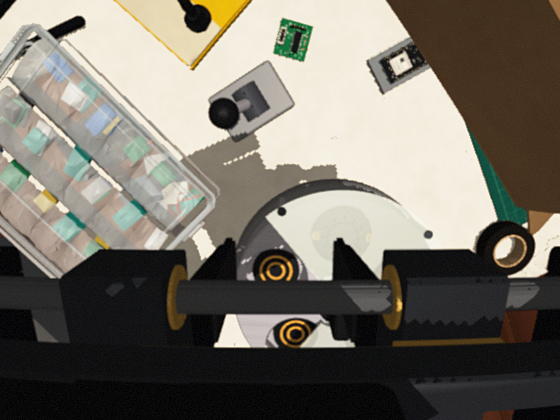

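Call:
servo_tool --moves '[-0.26,-0.5,0.1,0,0.5,-0.26,-0.5,0.1,0,0.5,-0.26,-0.5,0.1,0,0.5,-0.26,-0.5,0.1,0,0.5,-0.26,-0.5,0.1,0,0.5,-0.26,-0.5,0.1,0,0.5,-0.26,-0.5,0.1,0,0.5]'

```text
t: 2.75
eef_pos: [414.5, -300.4, 255.5]
tcp_rot: [3.14, 0.0, 0.863]
ft_force: [-0.3, 0.7, 0.6]
opening: 0.5
grip_force: 0.0
```

```bash
python3 -c "
from h import *
st();snap('wrist','w1');"
```

```text
{'t': 2.75, 'eef_pos': [414.527, -300.408, 255.453], 'tcp_rot': [3.14, 0.0, 0.863], 'ft_force': [-0.285, 0.736, 0.576], 'opening': 0.5, 'grip_force': 0.0, 'joints': [-0.756, 0.286, 1.778, -0.0, 1.077, -0.048]}
```

View pics/w1.png

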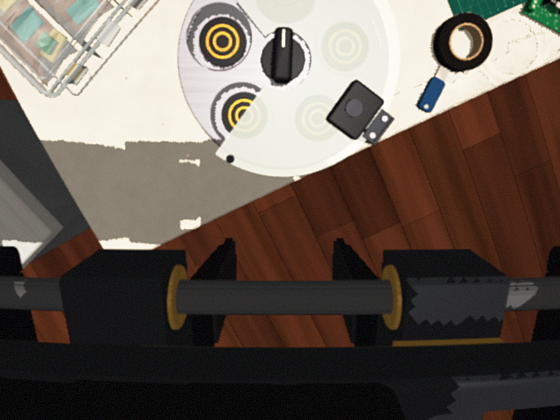

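Call:
servo_tool --moves '[0.11,0.13,0,0,0.5,0.11,0.13,0,0,0.5,0.11,0.13,0,0,0.5,0.11,0.13,0,0,0.5]'

```text
t: 3.13
eef_pos: [460.3, -243.8, 254.4]
tcp_rot: [-3.141, -0.0, 0.869]
ft_force: [-0.1, -0.2, 0.5]
opening: 0.502
grip_force: 0.0
```

```bash
python3 -c "
from h import *
st();p,d=snap('wrist','w2');
cv2.imwrite('pics/w2z.png',cv2.resize(p[0:260,130:430],None,fx=2.3,fy=2.3,interpolation=cv2.INTER_CUBIC))"
```

```text
{'t': 3.133, 'eef_pos': [460.276, -243.847, 254.399], 'tcp_rot': [-3.141, -0.0, 0.869], 'ft_force': [-0.06, -0.209, 0.489], 'opening': 0.502, 'grip_force': 0.0, 'joints': [-0.614, 0.301, 1.758, 0.0, 1.083, 0.088]}
```

View pics/w2z.png

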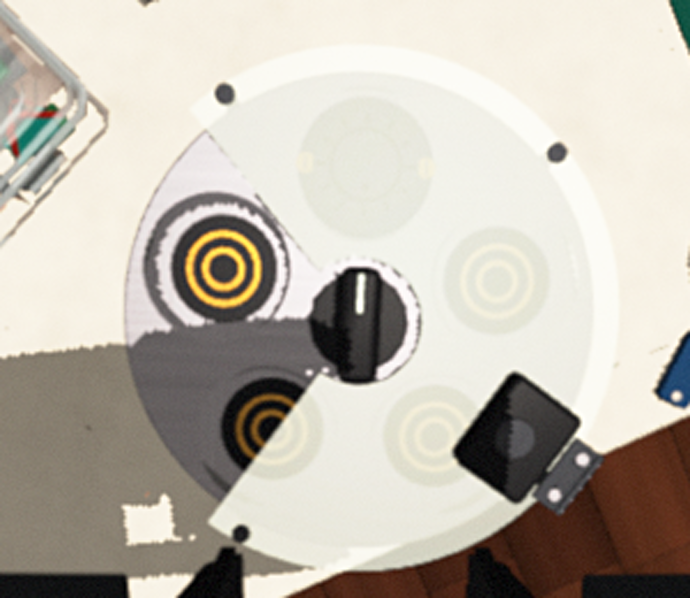

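```bash
cat >> h.py <<'E'
from scipy.optimize import least_squares
def fitw(c,pts,z,offs):
    P=np.array([at_z(c,u,v,z)[:2] for u,v in pts])
    f=lambda q:(np.c_[q[0]+63*np.cos(q[2]+np.array(offs)*1.2566),q[1]+63*np.sin(q[2]+np.array(offs)*1.2566)]-P).ravel()
    r=min((least_squares(f,[494,-205,a]) for a in(0,1.5,3,4.5)),key=lambda r:r.cost)
    print('axis',r.x[:2].round(1),'deg',np.degrees(r.x[2]).round(1)%360,'res',f(r.x).round(1))
E
python3 -c "
from h import *
c=load('w2'); Z=lambda x,y:(130+x/2.3,y/2.3)
fitw(c,[Z(223,267),Z(270,427),Z(430,435),Z(495,280)],46,[0,1,2,3])
q=[at_z(c,*Z(*a),73).round(1) for a in [(190,108),(320,268),(208,522),(320,375)]];print(q)
print('knobbar top',[at_z(c,*Z(*a),104).round(1) for a in [(361,268),(358,382),(361,275),(360,312)]])
print('bolts',[at_z(c,*Z(*a),75).round(1) for a in [(224,93),(556,153),(240,533)]])
print([at_d(c,*Z(*a)).round(1) for a in [(223,267),(360,345),(170,300),(365,165),(230,60)]])
"
```

```text
axis [ 493.6 -206.6] deg 118.9 res [-0.1  0.8 -0.4  0.2  0.5 -0.8  0.  -0.2]
[array([ 497.2, -100.6,   73. ]), array([ 495.8, -181. ,   73. ]), array([ 389. , -230.7,   73. ]), array([ 467.5, -213.9,   73. ])]
knobbar top [array([ 508. , -191.9,  104. ]), array([ 480. , -223.4,  104. ]), array([ 506.4, -193.8,  104. ]), array([ 497.4, -203.9,  104. ])]
bolts [array([ 511. , -105.7,   75. ]), array([ 596.4, -206.8,   75. ]), array([ 396.9, -243.1,   75. ])]
[array([ 463.1, -152. ,   44.7]), array([ 489.5, -213.3,  104.2]), array([ 433.7, -146. ,   33.7]), array([ 535.5, -162. ,   72.9]), array([524.9, -76.7,  -2.1])]
```

Call:
servo_tool --moves '[0.086,0.099,-0.1,-0.006,0.5,0.086,0.099,-0.25,-0.006,0.5,0.086,0.099,-0.35,-0.006,0.5,0.086,0.099,-0.437,-0.006,0.5,0.086,0.099,-0.437,-0.006,0.5,0.086,0.099,-0.437,-0.006,0.5,0.086,0.099,-0.437,-0.006,0,0.086,0.099,-0.437,-0.006,0,0.086,0.099,-0.437,-0.006,0,0.086,0.099,-0.437,-0.006,0,0.086,0.099,-0.437,-0.006,0,0.086,0.099,-0.437,-0.006,0]'

```text
t: 4.18
eef_pos: [493.4, -206.8, 80.9]
tcp_rot: [3.141, -0.0, 0.845]
ft_force: [-5.1, 2.8, 8.1]
opening: 0.167
grip_force: 29.9
```

Call:
servo_tool --moves '[0,0,0,0.122,0,0,0,0,0.122,0,0,0,0,0.122,0,0,0,0,0.122,0,0,0,0,0.122,0,0,0,0,0.122,0,0,0,0,0.122,0]'

```text
t: 4.77
eef_pos: [493.5, -206.9, 80.9]
tcp_rot: [3.141, -0.0, 1.227]
ft_force: [-2.0, 2.2, 8.6]
opening: 0.169
grip_force: 29.9
```

Call:
servo_tool --moves '[0,0,0,0,0.5,0,0,0,0,0.5,0,0,0,0,0.5,0,0,0,0,0.5,0,0,0.15,0,0.5,0,0,0.3,0,0.5,-0.084,-0.092,0.437,0,0.5,-0.084,-0.092,0.437,0,0.5,-0.084,-0.092,0.437,0,0.5,-0.084,-0.092,0.437,0,0.5,-0.084,-0.092,0.437,0,0.5,-0.084,-0.092,0.437,0,0.5]'

```text
t: 5.77
eef_pos: [459.8, -243.4, 253.7]
tcp_rot: [-3.14, -0.0, 1.228]
ft_force: [-0.1, 0.6, -0.3]
opening: 0.502
grip_force: 0.0
```

```bash
python3 -c "
from h import *
st();p,d=snap('wrist','w3');
cv2.imwrite('pics/w3z.png',cv2.resize(p[0:260,130:430],None,fx=2.3,fy=2.3,interpolation=cv2.INTER_CUBIC))"
```

```text
{'t': 5.767, 'eef_pos': [459.795, -243.374, 253.674], 'tcp_rot': [-3.14, -0.0, 1.228], 'ft_force': [-0.119, 0.568, -0.3], 'opening': 0.502, 'grip_force': 0.0, 'joints': [-0.614, 0.301, 1.76, 0.0, 1.082, -0.271]}
```

View pics/w3z.png

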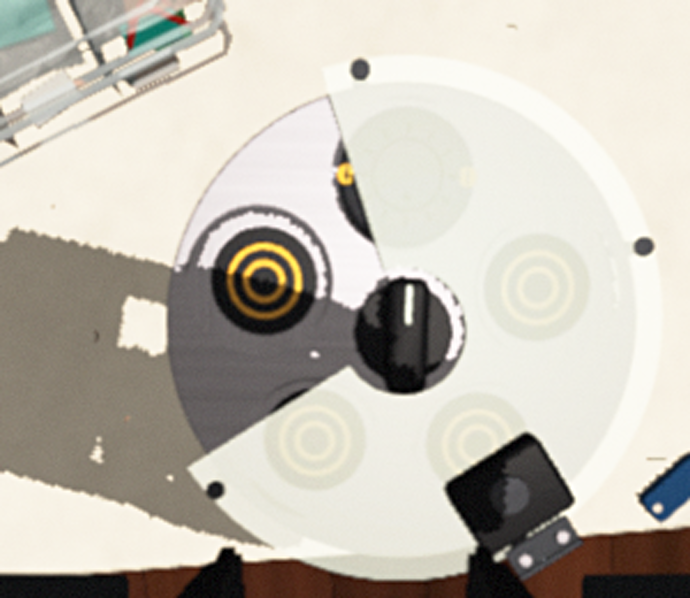

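```bash
cat >> h.py <<'E'
def pods(f):
    p,d=snap('top',f); c=load(f)
    for (u,v,r,a) in blobs(p):
        print('pod px',round(u,1),round(v,1),'area',a,'xy',at_z(c,u,v,30)[:2].round(1))
def blobs(p):
    m=(p.min(2)>120).astype(np.uint8); m[:195]=0;m[300:]=0;m[:,:124]=0;m[:,199:]=0
    m=cv2.morphologyEx(m,cv2.MORPH_CLOSE,np.ones((5,5),np.uint8))
    n,l,s,ce=cv2.connectedComponentsWithStats(m)
    for i in range(1,n):
        if 200<s[i,4]<1500:
            ctr=max(cv2.findContours((l==i).astype(np.uint8),0,2)[0],key=len)
            (u,v),r=cv2.minEnclosingCircle(ctr); yield u,v,r,int(s[i,4])
E
python3 -c "
from h import *
c=load('w3'); Z=lambda x,y:(130+x/2.3,y/2.3)
fitw(c,[Z(264,281),Z(315,440),Z(476,443),Z(537,287)],46,[0,1,2,3])
q=[at_z(c,*Z(*a),73).round(1) for a in [(323,66),(382,270),(188,466),(350,365)]];print(q)
print('knob',[at_z(c,*Z(*a),104).round(1) for a in [(410,282),(402,392)]])
pods('top3')
"
```

```text
axis [ 493.8 -207.3] deg 141.3 res [-0.1  0.2 -0.3  0.1  0.4 -0.4  0.1  0. ]
[array([498.2, -99.5,  73. ]), array([ 493.9, -181.1,   73. ]), array([ 389.5, -230. ,   73. ]), array([ 468.9, -212.9,   73. ])]
knob [array([ 501.2, -188.7,  104. ]), array([ 485.2, -226.4,  104. ])]
pod px 161.0 198.5 area 525 xy [611.9 323. ]
pod px 140.9 224.0 area 396 xy [550.  371.1]
pod px 176.5 223.8 area 388 xy [549.3 284.8]
pod px 137.0 263.5 area 399 xy [454.6 378.9]
pod px 179.0 267.5 area 394 xy [443.6 278.1]
pod px 161.0 296.0 area 449 xy [376.2 320.3]
```

Call:
servo_tool --moves '[0.15,1,0.08,0.392,0.75,0.15,1,0.08,0.392,0.75,0.15,1,0.08,0.392,0.75,0.15,1,0.08,0.392,0.75,0.15,1,0.08,0.392,0.75,0.15,1,0.08,0.392,0.75,0.15,1,0.08,0.392,0.75,0.15,1,0.08,0.392,0.75,0.15,1,0.08,0.392,0.75,0.15,1,0.08,0.392,0.75,0.15,1,0.08,0.392,0.75]'

```text
t: 6.78
eef_pos: [520.1, 161.3, 285.6]
tcp_rot: [-3.141, -0.002, 2.471]
ft_force: [-0.1, 0.8, 0.1]
opening: 0.752
grip_force: 0.0
```

Call:
servo_tool --moves '[0.07,0.333,0,0,0.75,0.07,0.333,0,0,0.75,0.07,0.333,0,0,0.75,0.07,0.333,0,0,0.75,0.07,0.333,0,0,0.75,0.07,0.333,0,0,0.75]'

```text
t: 7.28
eef_pos: [547.5, 289.5, 285.2]
tcp_rot: [-3.139, -0.001, 2.461]
ft_force: [-0.1, 0.1, -0.3]
opening: 0.75
grip_force: 0.0
```

```bash
python3 -c "
from h import *
st();p,d=snap('wrist','w4')"
```

```text
{'t': 7.283, 'eef_pos': [547.549, 289.483, 285.168], 'tcp_rot': [-3.139, -0.001, 2.461], 'ft_force': [-0.111, 0.086, -0.303], 'opening': 0.75, 'grip_force': 0.0, 'joints': [0.38, 0.425, 1.477, -0.0, 1.242, -0.51]}
```

View pics/w4.png

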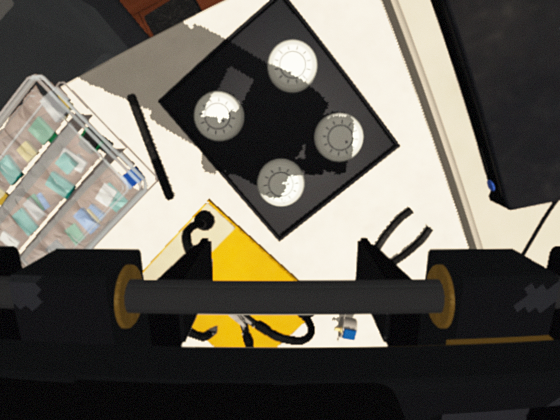

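```bash
cat >> h.py <<'E'
def cloud(f):
    c=load(f);v,u=np.mgrid[0:420,0:560]
    s=cv2.undistortPoints(np.c_[u.ravel(),v.ravel()].astype(float)[:,None],c['K'],np.array([float(c['k1']),0,0,0,0]))[:,0]
    d=c['d'].ravel(); ok=d>0
    X=(np.c_[s,np.ones(len(s))]*d[:,None]-c['t'])@c['R']
    return X[ok]
def podsw(f,guess):
    X=cloud(f)
    for g in guess:
        m=(np.hypot(*(X[:,:2]-g).T)<40)&(X[:,2]>28)&(X[:,2]<38)
        q=X[m,:2].astype(np.float32)
        if len(q)<50: print(g,'none',len(q)); continue
        (a,b),r=cv2.minEnclosingCircle(q); print(g,'ctr',round(a,1),round(b,1),'r',round(r,1),'mean',q.mean(0).round(1),'z',np.median(X[m,2]).round(1),len(q))
E
python3 -c "
from h import *
podsw('w4',[(550,371),(549.3,284.8),(454.6,378.9),(443.6,278.1)])
c=load('w4')
for p in [(294,65),(218,116),(339,136),(281,183)]: print(at_z(c,*p,30).round(1))
"
```

```text
(550, 371) ctr 547.9 369.0 r 27.0 mean [547.4 368.9] z 31.1 1671
(549.3, 284.8) ctr 547.4 282.6 r 27.0 mean [546.9 283. ] z 31.2 1545
(454.6, 378.9) ctr 452.4 376.6 r 27.0 mean [452.5 376.5] z 31.2 1837
(443.6, 278.1) ctr 442.5 276.3 r 27.5 mean [442.3 276.7] z 31.3 1729
[454.  377.7  30. ]
[442.9 276.7  30. ]
[546.6 369.4  30. ]
[547.2 283.7  30. ]
```

Call:
servo_tool --moves '[0,-0.016,-0.1,0,0.75,0,-0.016,-0.2,0,0.75,0,-0.016,-0.3,0,0.75,0,-0.016,-0.4,0,0.75,0,-0.016,-0.5,0,0.75,0,-0.016,-0.6,0,0.75,0,-0.016,-0.67,0,0.75,0,-0.016,-0.67,0,0.75,0,-0.016,-0.67,0,0.3,0,-0.016,-0.67,0,0.3,0,-0.016,-0.67,0,0.3,0,-0.016,-0.67,0,0.3]'

```text
t: 8.33
eef_pos: [549.1, 283.1, 21.1]
tcp_rot: [3.138, 0.002, 2.46]
ft_force: [-0.1, -2.3, 7.1]
opening: 0.574
grip_force: 30.0
```

Call:
servo_tool --moves '[0,0,0,0,0.3,0,0,0,0,0.3,0,0,0.1,0,0.3,0,0,0.2,0,0.3,0,0,0.3,0,0.3,0,0,0.35,0,0.3,0,0,0.35,0,0.3]'

```text
t: 8.92
eef_pos: [549.7, 283.8, 165.1]
tcp_rot: [3.133, 0.005, 2.46]
ft_force: [0.2, 0.3, -0.2]
opening: 0.573
grip_force: 30.0
```

Call:
servo_tool --moves '[0,0,0,0,0.3,0,0,0,0,0.3]'

```text
t: 9.08
eef_pos: [547.5, 282.8, 158.3]
tcp_rot: [-3.141, -0.0, 2.46]
ft_force: [0.4, -0.4, -1.4]
opening: 0.574
grip_force: 30.0
```

```bash
python3 -c "
from h import *
st();p,d=snap('wrist','w5');cv2.imwrite('pics/w5z.png',p[200:420])"
```

```text
{'t': 9.083, 'eef_pos': [547.524, 282.844, 158.325], 'tcp_rot': [-3.141, -0.0, 2.46], 'ft_force': [0.364, -0.423, -1.404], 'opening': 0.574, 'grip_force': 30.0, 'joints': [0.37, 0.538, 1.643, 0.0, 0.962, -0.519]}
```

View pics/w5z.png

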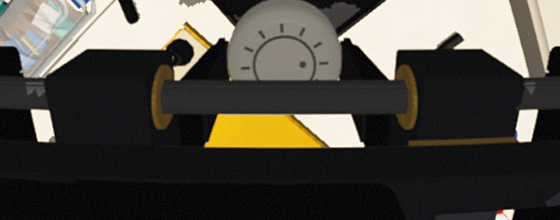

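Call:
servo_tool --moves '[0,0,-0.1,0,0.3,0,0,-0.2,0,0.3,0,0,-0.28,0,0.3,0,0,-0.32,0,0.3,0,0,-0.345,0,0.3,0,0,-0.345,0,0.3,0,0,-0.345,0,0.7,0,0,-0.345,0,0.7,0,0,-0.361,0,0.7,0,0,-0.361,0,0.7,0,0,-0.361,0,0.7,0,0,-0.361,0,0.7]'

```text
t: 10.13
eef_pos: [548.0, 283.1, 14.3]
tcp_rot: [3.141, 0.0, 2.46]
ft_force: [0.1, 0.2, -0.2]
opening: 0.703
grip_force: 0.0
```

Call:
servo_tool --moves '[0,0,0,0,0.3,0,0,0,0,0.3,0,0,0,0,0.3,0,0,0,0,0.3,0,0,0,0,0.3]'

```text
t: 10.55
eef_pos: [548.1, 283.1, 14.4]
tcp_rot: [3.141, 0.0, 2.46]
ft_force: [-0.4, 0.2, 2.8]
opening: 0.577
grip_force: 30.0
```

Call:
servo_tool --moves '[0,0,0.08,0,0.3,0,0,0.16,0,0.3,0,0,0.24,0,0.3,0,-0.03,0.32,0,0.3,-0.01,-0.08,0.38,0,0.3,-0.03,-0.15,0.38,0,0.3,-0.05,-0.22,0.38,0,0.3,-0.06,-0.29,0.38,0,0.3,-0.08,-0.36,0.38,0,0.3,-0.1,-0.43,0.38,0,0.3,-0.11,-0.5,0.38,0,0.3,-0.13,-0.57,0.38,0,0.3]'

```text
t: 11.55
eef_pos: [495.8, 53.8, 166.3]
tcp_rot: [3.141, 0.0, 2.46]
ft_force: [0.6, -0.2, -0.9]
opening: 0.577
grip_force: 30.0
```

Call:
servo_tool --moves '[-0.02,-0.08,0,0,0.3,-0.04,-0.16,0,0,0.3,-0.06,-0.24,0,0,0.3,-0.08,-0.32,0,0,0.3,-0.1,-0.4,0,0,0.3,-0.12,-0.48,0,0,0.3,-0.128,-0.53,0,0,0.3,-0.128,-0.557,0,0,0.3,-0.128,-0.557,0,0,0.3,-0.128,-0.557,0,0,0.3,-0.128,-0.557,0,0,0.3]'

```text
t: 12.47
eef_pos: [444.9, -166.8, 166.2]
tcp_rot: [3.141, -0.0, 2.46]
ft_force: [0.3, 0.4, -0.3]
opening: 0.576
grip_force: 30.0
```

```bash
python3 -c "
from h import *
st();p,d=snap('wrist','w6');cv2.imwrite('pics/w6z.png',cv2.resize(p[100:340,130:430],None,fx=2,fy=2))"
```

```text
{'t': 12.467, 'eef_pos': [444.934, -166.754, 166.19], 'tcp_rot': [3.141, -0.0, 2.46], 'ft_force': [0.346, 0.362, -0.271], 'opening': 0.576, 'grip_force': 30.0, 'joints': [-0.498, 0.345, 1.973, 0.0, 0.824, -1.388]}
```

Call:
servo_tool --moves '[0,-0.002,-0.08,0,0.3,0,-0.002,-0.16,0,0.3,0,-0.002,-0.2,0,0.3,0,-0.002,-0.215,0,0.3,0,-0.002,-0.225,0,0.3,0,-0.002,-0.235,0,0.3,0,-0.002,-0.245,0,0.3,0,-0.002,-0.245,0,0.3,0,-0.002,-0.245,0,0.3,0,-0.002,-0.245,0,0.3]'

```text
t: 13.35
eef_pos: [445.1, -168.7, 68.8]
tcp_rot: [3.141, 0.001, 2.46]
ft_force: [1.0, 0.2, -1.1]
opening: 0.579
grip_force: 30.0
```

Call:
servo_tool --moves '[0,0,0,0,0.68,0,0,0,0,0.68,0,0,0,0,0.68,0,0,0.06,0,0.68,0,0,0.1,0,0,0,0,0.1,0,0,0,0,0.1,0,0,0,0,0.1,0,0,0,0,0.1,0,0,0,0,0.1,0,0]'

```text
t: 14.18
eef_pos: [444.5, -168.4, 107.5]
tcp_rot: [-3.141, -0.001, 2.46]
ft_force: [-0.5, -0.3, 0.6]
opening: 0.319
grip_force: 0.0
```

Call:
servo_tool --moves '[0,0,-0.05,0,0,0,0,-0.08,0,0,0,0,-0.09,0,0,0,0,-0.1,0,0,0,0,-0.106,0,0,0,0,-0.106,0,0,0,0,-0.106,0,0]'

```text
t: 14.77
eef_pos: [445.0, -168.6, 66.2]
tcp_rot: [3.141, 0.0, 2.46]
ft_force: [0.7, 0.6, 0.9]
opening: 0.004
grip_force: 1.1
```

Call:
servo_tool --moves '[0,0,-0.004,0,0,0,0,-0.008,0,0,0,0,-0.008,0,0,0,0,-0.008,0,0]'

```text
t: 15.1
eef_pos: [445.3, -168.7, 65.4]
tcp_rot: [3.141, 0.003, 2.46]
ft_force: [-7.2, 6.5, 44.2]
opening: 0.006
grip_force: 21.8
```

Call:
servo_tool --moves '[0,0,0.1,-0.02,0.4,0.03,-0.02,0.16,-0.06,0.4,0.08,-0.06,0.16,-0.1,0.4,0.122,-0.097,0.16,-0.15,0.4,0.122,-0.097,0.16,-0.19,0.4,0.122,-0.097,0.16,-0.23,0.4,0.122,-0.097,0.16,-0.27,0.4,0.122,-0.097,0.16,-0.31,0.4,0.122,-0.097,0.16,-0.35,0.4,0.122,-0.097,0.16,-0.39,0.4,0.122,-0.097,0.14,-0.4,0.4,0.122,-0.097,0.1,-0.4,0.4]'

```text
t: 16.1
eef_pos: [494.4, -207.8, 103.8]
tcp_rot: [3.138, 0.001, 1.198]
ft_force: [0.2, -0.1, -0.7]
opening: 0.403
grip_force: 0.0
```

Call:
servo_tool --moves '[0,0,-0.056,0,0.4,0,0,-0.056,0,0.4,0,0,-0.056,0,0.4,0,0,-0.056,0,0,0,0,-0.056,0,0,0,0,-0.056,0,0,0,0,-0.056,0,0,0,0,-0.056,0,0]'

```text
t: 16.77
eef_pos: [493.4, -207.3, 81.0]
tcp_rot: [-3.142, 0.0, 1.203]
ft_force: [-2.5, -0.1, 6.7]
opening: 0.167
grip_force: 30.0
```

Call:
servo_tool --moves '[0,0,0,-0.036,0,0,0,0,-0.072,0,0,0,0,-0.108,0,0,0,0,-0.144,0,0,0,0,-0.18,0,0,0,0,-0.216,0,0,0,0,-0.252,0,0,0,0,-0.288,0,0,0,0,-0.324,0,0,0,0,-0.36,0,0,0,0,-0.4,0,0,0,0,-0.4,0]'

```text
t: 17.77
eef_pos: [492.7, -206.4, 81.0]
tcp_rot: [-3.14, 0.002, -0.062]
ft_force: [-5.9, 5.4, 10.3]
opening: 0.164
grip_force: 30.0
```

Call:
servo_tool --moves '[0,0,0,0,0,0,0,0,0,0,0,0,0,0,0.5,0,0,0,0,0.5,0,0,0,0,0.5,0,0,0.1,0,0.5,0,0,0.2,0,0.5,0,0,0.25,0,0.5]'

```text
t: 18.43
eef_pos: [494.5, -208.0, 183.9]
tcp_rot: [3.14, -0.003, -0.053]
ft_force: [0.2, -0.7, 0.1]
opening: 0.482
grip_force: 0.0
```

```bash
python3 -c "
from h import *
pods('top4');p=load('top4')['p']
a=cv2.resize(p[190:300,320:440],None,fx=5,fy=5,interpolation=cv2.INTER_CUBIC)
cv2.imwrite('pics/cz4.png',np.vstack([a]))
"
```

```text
pod px 161.0 198.5 area 525 xy [611.9 323. ]
pod px 140.6 223.8 area 405 xy [550.6 371.7]
pod px 137.0 263.5 area 405 xy [454.6 378.9]
pod px 178.7 267.3 area 403 xy [444.1 278.6]
pod px 161.0 296.0 area 457 xy [376.2 320.3]
```

Call:
servo_tool --moves '[-0.06,0,0.09,0,0.7,-0.125,0,0.18,0,0.7,-0.125,0,0.18,0,0.7,-0.125,0,0.18,0,0.7,-0.125,0,0.18,0,0.7]'

```text
t: 18.9
eef_pos: [443.7, -207.5, 251.9]
tcp_rot: [3.141, -0.0, -0.054]
ft_force: [0.8, 0.1, -0.6]
opening: 0.696
grip_force: 0.0
```

```bash
cat >> h.py <<'E'
def wheel(f):
    X=cloud(f); A=np.array([493.7,-207.1]); O=np.array([444.7,-167.5])
    r=np.hypot(*(X[:,:2]-A).T); b=X[(r<28)&(X[:,2]>99)&(X[:,2]<110),:2]
    ((cx,cy),(w,h),an)=cv2.minAreaRect(b.astype(np.float32)); an=an if w>h else an+90
    print('knob',round(cx,1),round(cy,1),'dims',round(w,1),round(h,1),'deg',round(an%180,1),'n',len(b))
    m=(np.hypot(*(X[:,:2]-O).T)<45); q=X[m&(X[:,2]>34)&(X[:,2]<52)]
    if len(q): print('pad',len(q),q.mean(0).round(1),'z',np.median(q[:,2]).round(1))
    q=X[np.hypot(*(X[:,:2]-O).T)<20,2]; print('z at opening',np.percentile(q,[5,50,95]).round(1) if len(q) else None)
E
python3 -c "
from h import *
st();snap('wrist','w7');wheel('w7');wheel('w3')"
```

```text
{'t': 18.9, 'eef_pos': [443.71, -207.471, 251.897], 'tcp_rot': [3.141, -0.0, -0.054], 'ft_force': [0.807, 0.082, -0.645], 'opening': 0.696, 'grip_force': 0.0, 'joints': [-0.572, 0.257, 1.83, -0.0, 1.054, 1.052]}
knob 493.1 -207.0 dims 14.9 42.9 deg 176.9 n 873
pad 1896 [ 444.2 -166.3   43.8] z 45.3
z at opening [ 44.9 289.3 340.6]
knob 493.3 -206.9 dims 43.9 16.0 deg 68.7 n 895
pad 2137 [ 444.1 -167.    43.6] z 45.3
z at opening [44.4 45.6 46.9]
```

Call:
servo_tool --moves '[0.05,0.1,-0.1,0.04,0.7,0.05,0.2,-0.1,0.08,0.7,0.05,0.3,-0.1,0.12,0.7,0.05,0.4,-0.1,0.16,0.7,0.05,0.5,-0.1,0.2,0.7,0.05,0.6,-0.1,0.24,0.7,0.05,0.7,-0.1,0.28,0.7,0.05,0.8,-0.1,0.32,0.7,0.05,0.9,-0.1,0.36,0.7,0.05,1,-0.1,0.4,0.7,0.05,1,-0.1,0.43,0.7,0.05,1,-0.1,0.465,0.7]'

```text
t: 19.95
eef_pos: [463.1, 195.3, 210.3]
tcp_rot: [-3.139, 0.001, 1.417]
ft_force: [-1.4, -0.6, -0.5]
opening: 0.701
grip_force: 0.0
```

Call:
servo_tool --moves '[0,0.1,0,0.04,0.7,-0.05,0.21,0,0.08,0.7,-0.053,0.21,0,0.12,0.7,-0.053,0.21,0,0.155,0.7,-0.053,0.21,0,0.195,0.7,-0.053,0.21,0,0.235,0.7,-0.053,0.21,0,0.27,0.7,-0.053,0.21,-0.05,0.31,0.7,-0.053,0.21,-0.1,0.335,0.7,-0.053,0.21,-0.2,0.335,0.7,-0.053,0.21,-0.3,0.335,0.7,-0.053,0.21,-0.3,0.335,0.7]'

```text
t: 20.95
eef_pos: [439.3, 275.4, 85.0]
tcp_rot: [-3.131, -0.005, 2.46]
ft_force: [-1.1, -0.6, -1.0]
opening: 0.699
grip_force: 0.0
```

```bash
python3 -c "
from h import *
st();pods('top5')"
```

```text
{'t': 20.95, 'eef_pos': [439.268, 275.417, 85.005], 'tcp_rot': [-3.131, -0.005, 2.46], 'ft_force': [-1.062, -0.611, -0.987], 'opening': 0.699, 'grip_force': 0.0, 'joints': [0.433, 0.525, 1.941, 0.0, 0.688, -0.457]}
pod px 161.0 198.5 area 525 xy [611.9 323. ]
pod px 140.9 224.0 area 372 xy [550.  371.1]
```

Call:
servo_tool --moves '[0,0,-0.08,0,0.7,0,0,-0.08,0,0.7,0,0,-0.08,0,0.7,0,0,-0.08,0,0.7]'

```text
t: 21.33
eef_pos: [443.1, 277.0, 62.1]
tcp_rot: [3.14, 0.001, 2.46]
ft_force: [0.4, -0.5, 0.2]
opening: 0.701
grip_force: 0.0
```

Call:
servo_tool --moves '[-0.002,0,-0.06,0,0.7,-0.002,0,-0.12,0,0.7,-0.002,0,-0.12,0,0.7,-0.002,0,-0.12,0,0.7,-0.002,0,-0.12,0,0.3,-0.002,0,-0.12,0,0.3,-0.002,0,-0.12,0,0.3,-0.002,0,-0.12,0,0.3,-0.002,0,-0.12,0,0.3]'

```text
t: 22.08
eef_pos: [442.3, 277.0, 13.9]
tcp_rot: [3.139, 0.001, 2.46]
ft_force: [-0.6, 0.4, 11.1]
opening: 0.58
grip_force: 30.0
```

Call:
servo_tool --moves '[0,0,0.08,0,0.3,0,0,0.16,0,0.3,0,0,0.24,0,0.3,0,-0.04,0.32,0,0.3,0,-0.1,0.38,0,0.3,0,-0.17,0.38,0,0.3,0,-0.25,0.38,0,0.3,0,-0.33,0.38,0,0.3,0,-0.41,0.38,0,0.3,0,-0.49,0.38,0,0.3,0,-0.56,0.38,0,0.3,0,-0.6,0.38,0,0.3]'

```text
t: 23.08
eef_pos: [441.4, 34.4, 165.1]
tcp_rot: [3.141, 0.001, 2.458]
ft_force: [0.2, 0.6, -1.6]
opening: 0.577
grip_force: 30.0
```

Call:
servo_tool --moves '[0,-0.07,0,0,0.3,0,-0.15,0,0,0.3,0,-0.23,0,0,0.3,0.006,-0.31,0,0,0.3,0.006,-0.39,0,0,0.3,0.006,-0.46,0,0,0.3,0.006,-0.511,0,0,0.3,0.006,-0.511,0,0,0.3,0.006,-0.511,0,0,0.3,0.006,-0.511,-0.08,0,0.3,0.006,-0.511,-0.15,0,0.3,0.006,-0.511,-0.15,0,0.3]'

```text
t: 24.08
eef_pos: [442.2, -166.0, 101.3]
tcp_rot: [-3.141, -0.006, 2.46]
ft_force: [0.1, 1.3, -1.1]
opening: 0.583
grip_force: 30.0
```

Call:
servo_tool --moves '[0,0,0,0,0.3,0,0,0,0,0.3]'

```text
t: 24.25
eef_pos: [444.5, -167.4, 105.5]
tcp_rot: [3.141, 0.001, 2.461]
ft_force: [0.6, 1.1, -1.2]
opening: 0.575
grip_force: 30.0
```

Call:
servo_tool --moves '[0,0,-0.04,0,0.3,0,0,-0.06,0,0.3,0,0,-0.07,0,0.3,0,0,-0.08,0,0.3,0,0,-0.09,0,0.3,0,0,-0.094,0,0.3,0,0,-0.094,0,0.3]'

```text
t: 24.83
eef_pos: [444.2, -167.8, 66.6]
tcp_rot: [3.141, 0.0, 2.46]
ft_force: [2.0, 1.7, -3.2]
opening: 0.577
grip_force: 30.0
```

Call:
servo_tool --moves '[0,0,0,0,0.68,0,0,0,0,0.68,0,0,0,0,0.68,0,0,0.06,0,0.68,0,0,0.1,0,0,0,0,0.1,0,0,0,0,0.1,0,0,0,0,0.1,0,0,0,0,0.1,0,0,0,0,0.1,0,0,0,0,0.1,0,0,0,0,0.07,0,0]'

```text
t: 25.83
eef_pos: [444.7, -168.1, 95.4]
tcp_rot: [3.141, 0.002, 2.46]
ft_force: [0.3, -0.5, -0.5]
opening: 0.173
grip_force: 0.0
```

Call:
servo_tool --moves '[0,0,-0.03,0,0,0,0,-0.05,0,0,0,0,-0.06,0,0,0,0,-0.07,0,0,0,0,-0.08,0,0,0,0,-0.081,0,0,0,0,-0.081,0,0]'

```text
t: 26.42
eef_pos: [444.2, -167.7, 65.2]
tcp_rot: [3.141, 0.002, 2.46]
ft_force: [-10.7, 7.1, 51.7]
opening: 0.004
grip_force: 25.4
```

Call:
servo_tool --moves '[0,0,0.1,0.03,0.4,0.03,-0.02,0.16,0.07,0.4,0.08,-0.06,0.16,0.11,0.4,0.123,-0.099,0.16,0.15,0.4,0.123,-0.099,0.16,0.19,0.4,0.123,-0.099,0.16,0.2,0.4,0.123,-0.099,0.12,0.2,0.4,0.123,-0.099,0.08,0.2,0.4,0.123,-0.099,0.043,0.2,0.4,0.123,-0.099,0.043,0.2,0.4,0.123,-0.099,0.043,0.2,0.4]'

```text
t: 27.33
eef_pos: [493.1, -207.3, 79.3]
tcp_rot: [3.141, -0.001, 3.088]
ft_force: [0.3, 0.5, 1.1]
opening: 0.399
grip_force: 0.0
```

Call:
servo_tool --moves '[0,0,0,0,0,0,0,0,0,0,0,0,0,0,0,0,0,0,0,0,0,0,0,0,0]'

```text
t: 27.75
eef_pos: [493.4, -206.4, 80.1]
tcp_rot: [3.14, 0.001, 3.087]
ft_force: [2.7, 9.7, 5.2]
opening: 0.165
grip_force: 30.0
```

Call:
servo_tool --moves '[0,0,0,-0.036,0,0,0,0,-0.072,0,0,0,0,-0.108,0,0,0,0,-0.144,0,0,0,0,-0.18,0,0,0,0,-0.216,0,0,0,0,-0.252,0,0,0,0,-0.288,0,0,0,0,-0.324,0,0,0,0,-0.36,0,0,0,0,-0.4,0,0,0,0,-0.4,0]'

```text
t: 28.75
eef_pos: [493.6, -206.2, 80.1]
tcp_rot: [3.14, -0.001, 1.823]
ft_force: [2.5, 10.8, 5.1]
opening: 0.166
grip_force: 30.0
```

Call:
servo_tool --moves '[0,0,0,0,0,0,0,0,0,0,0,0,0,0,0.5,0,0,0,0,0.5,0,0,0,0,0.5,0,0,0.1,0,0.5,0,0,0.2,0,0.5,0,0,0.25,0,0.5]'

```text
t: 29.42
eef_pos: [493.9, -208.0, 183.1]
tcp_rot: [3.139, 0.003, 1.831]
ft_force: [0.2, 0.0, 0.8]
opening: 0.483
grip_force: 0.0
```

Call:
servo_tool --moves '[0.016,-0.06,0.09,0,0.7,0.032,-0.12,0.18,0,0.7,0.032,-0.12,0.18,0,0.7,0.032,-0.12,0.18,0,0.7,0.032,-0.12,0.18,0,0.7]'

```text
t: 29.83
eef_pos: [505.4, -255.1, 250.6]
tcp_rot: [-3.141, -0.001, 1.831]
ft_force: [-0.2, -0.1, -0.7]
opening: 0.695
grip_force: 0.0
```

```bash
python3 -c "
from h import *
st();snap('wrist','w8');wheel('w8');pods('top6')"
```

```text
{'t': 29.833, 'eef_pos': [505.418, -255.117, 250.643], 'tcp_rot': [-3.141, -0.001, 1.831], 'ft_force': [-0.161, -0.104, -0.703], 'opening': 0.695, 'grip_force': 0.0, 'joints': [-0.584, 0.372, 1.658, 0.0, 1.113, -0.844]}
knob 493.7 -206.9 dims 14.8 42.5 deg 104.7 n 882
pad 2337 [ 444.2 -166.7   43.6] z 45.3
z at opening [44.3 45.6 47. ]
pod px 161.0 198.5 area 525 xy [611.9 323. ]
pod px 140.9 224.0 area 398 xy [550.  371.1]
pod px 137.0 263.5 area 400 xy [454.6 378.9]
pod px 161.0 296.0 area 449 xy [376.2 320.3]
```

Call:
servo_tool --moves '[0,0.1,-0.1,0.03,0.7,0,0.2,-0.1,0.06,0.7,0,0.3,-0.1,0.09,0.7,0,0.4,-0.1,0.12,0.7,0,0.5,-0.1,0.15,0.7,0,0.6,-0.1,0.18,0.7,0,0.7,-0.1,0.2,0.7,0,0.8,-0.1,0.2,0.7,0,0.9,-0.1,0.2,0.7,0,1,-0.1,0.2,0.7]'

```text
t: 30.77
eef_pos: [504.6, 147.0, 210.4]
tcp_rot: [-3.14, -0.001, 2.461]
ft_force: [1.0, 0.2, -0.8]
opening: 0.7
grip_force: 0.0
```

Call:
servo_tool --moves '[0,0.1,0,0,0.7,-0.03,0.2,0,0,0.7,-0.06,0.3,0,0,0.7,-0.09,0.4,0,0,0.7,-0.12,0.5,0,0,0.7,-0.132,0.58,0,0,0.7,-0.132,0.58,-0.05,0,0.7,-0.132,0.58,-0.14,0,0.7,-0.132,0.58,-0.22,0,0.7,-0.132,0.58,-0.3,0,0.7,-0.132,0.58,-0.37,0,0.7,-0.132,0.58,-0.37,0,0.7]'

```text
t: 31.77
eef_pos: [450.0, 375.1, 57.7]
tcp_rot: [-3.132, -0.003, 2.46]
ft_force: [-0.8, 0.1, -0.5]
opening: 0.701
grip_force: 0.0
```

Call:
servo_tool --moves '[0,0,0,0,0.7,0,0,0,0,0.7]'

```text
t: 31.93
eef_pos: [453.3, 377.0, 64.4]
tcp_rot: [3.141, 0.0, 2.46]
ft_force: [0.8, 0.3, 0.1]
opening: 0.7
grip_force: 0.0
```

Call:
servo_tool --moves '[0,0,-0.06,0,0.7,0,0,-0.123,0,0.7,0,0,-0.123,0,0.7,0,0,-0.123,0,0.7,0,0,-0.123,0,0.3,0,0,-0.123,0,0.3,0,0,-0.123,0,0.3,0,0,-0.123,0,0.3,0,0,-0.123,0,0.3]'

```text
t: 32.68
eef_pos: [453.9, 377.1, 16.1]
tcp_rot: [3.139, 0.001, 2.46]
ft_force: [-0.7, -0.9, 8.1]
opening: 0.576
grip_force: 30.0
```

Call:
servo_tool --moves '[0,0,0.08,0,0.3,0,0,0.16,0,0.3,0,0,0.24,0,0.3,0,-0.04,0.32,0,0.3,0,-0.1,0.38,0,0.3,0,-0.17,0.38,0,0.3,0,-0.25,0.38,0,0.3,0,-0.33,0.38,0,0.3,0,-0.41,0.38,0,0.3,0,-0.49,0.38,0,0.3,0,-0.57,0.38,0,0.3,0,-0.65,0.38,0,0.3]'

```text
t: 33.68
eef_pos: [452.9, 115.2, 167.1]
tcp_rot: [3.141, 0.001, 2.46]
ft_force: [0.2, 0.5, -0.7]
opening: 0.576
grip_force: 30.0
```

Call:
servo_tool --moves '[0,-0.08,0,0,0.3,0,-0.16,0,0,0.3,0,-0.24,0,0,0.3,0,-0.32,0,0,0.3,0,-0.4,0,0,0.3,0,-0.48,0,0,0.3,0,-0.56,0,0,0.3,0,-0.63,0,0,0.3,0,-0.68,0,0,0.3,0,-0.7,0,0,0.3,0,-0.7,0,0,0.3,0,-0.7,0,0,0.3]'

```text
t: 34.68
eef_pos: [453.0, -162.9, 166.6]
tcp_rot: [3.141, 0.0, 2.459]
ft_force: [-0.0, -0.1, -1.1]
opening: 0.577
grip_force: 30.0
```

Call:
servo_tool --moves '[-0.021,-0.012,-0.05,0,0.3,-0.021,-0.012,-0.1,0,0.3,-0.021,-0.012,-0.152,0,0.3,-0.021,-0.012,-0.152,0,0.3,-0.021,-0.012,-0.152,0,0.3,-0.021,-0.012,-0.152,0,0.3]'

```text
t: 35.18
eef_pos: [445.3, -167.6, 106.4]
tcp_rot: [3.141, 0.001, 2.461]
ft_force: [0.4, -0.4, -2.0]
opening: 0.58
grip_force: 30.0
```

Call:
servo_tool --moves '[-0.001,0,-0.04,0,0.3,-0.001,0,-0.06,0,0.3,-0.001,0,-0.07,0,0.3,-0.001,0,-0.08,0,0.3,-0.001,0,-0.09,0,0.3,-0.001,0,-0.094,0,0.3,-0.001,0,-0.094,0,0.3]'

```text
t: 35.77
eef_pos: [444.8, -168.3, 67.9]
tcp_rot: [3.141, 0.001, 2.46]
ft_force: [2.2, 0.7, -1.7]
opening: 0.576
grip_force: 30.0
```

Call:
servo_tool --moves '[0,0,0,0,0.68,0,0,0,0,0.68,0,0,0,0,0.68,0,0,0.06,0,0.68,0,0,0.1,0,0,0,0,0.1,0,0,0,0,0.1,0,0,0,0,0.1,0,0,0,0,0.1,0,0,0,0,0.1,0,0,0,0,0.1,0,0,0,0,0.07,0,0]'

```text
t: 36.77
eef_pos: [445.0, -168.5, 96.6]
tcp_rot: [3.141, 0.002, 2.46]
ft_force: [0.1, -0.2, -0.1]
opening: 0.18
grip_force: 0.0
```

Call:
servo_tool --moves '[0,0,-0.03,0,0,0,0,-0.05,0,0,0,0,-0.06,0,0,0,0,-0.07,0,0,0,0,-0.077,0,0,0,0,-0.079,0,0,0,0,-0.079,0,0]'

```text
t: 37.35
eef_pos: [444.4, -168.1, 65.7]
tcp_rot: [3.141, 0.001, 2.46]
ft_force: [-5.1, 3.4, 25.4]
opening: 0.005
grip_force: 12.5
```

Call:
servo_tool --moves '[0,0,0.1,-0.03,0.4,0.03,-0.02,0.16,-0.07,0.4,0.08,-0.06,0.16,-0.11,0.4,0.122,-0.098,0.16,-0.15,0.4,0.122,-0.098,0.16,-0.19,0.4,0.122,-0.098,0.16,-0.2,0.4,0.122,-0.098,0.12,-0.2,0.4,0.122,-0.098,0.08,-0.2,0.4,0.122,-0.098,0.041,-0.2,0.4,0.122,-0.098,0.041,-0.2,0.4,0.122,-0.098,0.041,-0.2,0.4]'

```text
t: 38.27
eef_pos: [493.1, -207.3, 80.5]
tcp_rot: [-3.141, -0.001, 1.831]
ft_force: [-0.3, -0.1, -0.0]
opening: 0.398
grip_force: 0.0
```

Call:
servo_tool --moves '[0,0,0,0,0,0,0,0,0,0,0,0,0,0,0,0,0,0,0,0,0,0,0,0,0]'

```text
t: 38.68
eef_pos: [493.9, -207.4, 81.3]
tcp_rot: [3.14, 0.001, 1.831]
ft_force: [3.0, 2.4, 2.4]
opening: 0.164
grip_force: 30.0
```

Call:
servo_tool --moves '[0,0,0,-0.036,0,0,0,0,-0.072,0,0,0,0,-0.108,0,0,0,0,-0.144,0,0,0,0,-0.18,0,0,0,0,-0.216,0,0,0,0,-0.252,0,0,0,0,-0.288,0,0,0,0,-0.324,0,0,0,0,-0.36,0,0,0,0,-0.4,0,0,0,0,-0.4,0]'

```text
t: 39.68
eef_pos: [493.0, -206.9, 81.3]
tcp_rot: [-3.141, -0.0, 0.567]
ft_force: [-2.5, 3.7, 6.6]
opening: 0.165
grip_force: 30.0
```

Call:
servo_tool --moves '[0,0,0,0,0,0,0,0,0,0,0,0,0,0,0.5,0,0,0,0,0.5,0,0,0,0,0.5,0,0,0.1,0,0.5,0,0,0.2,0,0.5,0,0,0.25,0,0.5]'

```text
t: 40.35
eef_pos: [494.0, -207.9, 184.2]
tcp_rot: [3.138, -0.001, 0.575]
ft_force: [-1.1, -0.6, 1.0]
opening: 0.485
grip_force: 0.0
```

Call:
servo_tool --moves '[-0.05,-0.03,0.09,0,0.7,-0.105,-0.067,0.18,0,0.7,-0.105,-0.067,0.18,0,0.7,-0.105,-0.067,0.18,0,0.7,-0.105,-0.067,0.18,0,0.7]'

```text
t: 40.77
eef_pos: [451.1, -234.2, 252.4]
tcp_rot: [3.141, -0.0, 0.574]
ft_force: [0.1, -0.9, 0.1]
opening: 0.694
grip_force: 0.0
```

```bash
python3 -c "
from h import *
st();snap('wrist','w9');wheel('w9');pods('top7')"
```

```text
{'t': 40.767, 'eef_pos': [451.088, -234.18, 252.374], 'tcp_rot': [3.141, -0.0, 0.574], 'ft_force': [0.092, -0.901, 0.072], 'opening': 0.694, 'grip_force': 0.0, 'joints': [-0.609, 0.284, 1.789, -0.0, 1.068, 0.388]}
knob 493.6 -206.9 dims 42.8 14.9 deg 33.0 n 855
pad 2029 [ 444.5 -166.5   43.7] z 45.3
z at opening [ 45.5 353.1 374.8]
pod px 161.0 198.5 area 525 xy [611.9 323. ]
pod px 140.9 224.0 area 397 xy [550.  371.1]
pod px 161.0 296.0 area 449 xy [376.2 320.3]
```

Call:
servo_tool --moves '[0.01,0.1,-0.1,0.039,0.7,0.02,0.2,-0.1,0.078,0.7,0.04,0.3,-0.1,0.117,0.7,0.06,0.4,-0.1,0.156,0.7,0.08,0.5,-0.1,0.195,0.7,0.1,0.6,-0.1,0.234,0.7,0.12,0.7,-0.1,0.273,0.7,0.12,0.8,-0.1,0.312,0.7,0.12,0.9,-0.1,0.35,0.7,0.12,1,-0.1,0.389,0.7,0.12,1,-0.1,0.428,0.7]'

```text
t: 41.78
eef_pos: [498.3, 172.1, 211.1]
tcp_rot: [-3.14, -0.001, 1.931]
ft_force: [-1.4, 0.2, 0.3]
opening: 0.703
grip_force: 0.0
```

Call:
servo_tool --moves '[0.02,0.09,0,0.039,0.7,0.04,0.18,0,0.078,0.7,0.06,0.27,0,0.117,0.7,0.08,0.36,0,0.156,0.7,0.1,0.45,0,0.172,0.7,0.121,0.508,0,0.172,0.7,0.121,0.508,-0.05,0.172,0.7,0.121,0.508,-0.14,0.172,0.7,0.121,0.508,-0.22,0.172,0.7,0.121,0.508,-0.3,0.172,0.7,0.121,0.508,-0.37,0.172,0.7,0.121,0.508,-0.37,0.172,0.7]'

```text
t: 42.78
eef_pos: [544.4, 368.1, 57.5]
tcp_rot: [-3.132, -0.004, 2.461]
ft_force: [-1.1, 0.2, -0.8]
opening: 0.697
grip_force: 0.0
```

Call:
servo_tool --moves '[0,0,0,0,0.7,0,0,0,0,0.7,0,0,0,0,0.7]'

```text
t: 43.03
eef_pos: [548.3, 369.6, 66.4]
tcp_rot: [3.139, 0.001, 2.46]
ft_force: [0.7, 0.3, 0.2]
opening: 0.699
grip_force: 0.0
```

Call:
servo_tool --moves '[-0.001,0,-0.06,0,0.7,-0.001,0,-0.125,0,0.7,-0.001,0,-0.125,0,0.7,-0.001,0,-0.125,0,0.7,-0.001,0,-0.125,0,0.3,-0.001,0,-0.125,0,0.3,-0.001,0,-0.125,0,0.3,-0.001,0,-0.125,0,0.3,-0.001,0,-0.125,0,0.3]'

```text
t: 43.78
eef_pos: [548.0, 369.5, 16.6]
tcp_rot: [3.139, 0.001, 2.46]
ft_force: [-0.3, -0.4, 7.3]
opening: 0.579
grip_force: 30.0
```

Call:
servo_tool --moves '[0,0,0.08,0,0.3,0,0,0.16,0,0.3,0,0,0.24,0,0.3,0,-0.04,0.32,0,0.3,-0.02,-0.1,0.38,0,0.3,-0.04,-0.17,0.38,0,0.3,-0.06,-0.25,0.38,0,0.3,-0.08,-0.33,0.38,0,0.3,-0.1,-0.41,0.38,0,0.3,-0.12,-0.49,0.38,0,0.3,-0.14,-0.57,0.38,0,0.3,-0.16,-0.65,0.38,0,0.3]'

```text
t: 44.78
eef_pos: [482.6, 107.7, 167.5]
tcp_rot: [3.141, 0.001, 2.46]
ft_force: [0.4, -0.2, -0.6]
opening: 0.577
grip_force: 30.0
```

Call:
servo_tool --moves '[-0.02,-0.08,0,0,0.3,-0.04,-0.16,0,0,0.3,-0.06,-0.24,0,0,0.3,-0.08,-0.32,0,0,0.3,-0.09,-0.4,0,0,0.3,-0.09,-0.48,0,0,0.3,-0.09,-0.56,0,0,0.3,-0.09,-0.63,0,0,0.3,-0.09,-0.67,0,0,0.3,-0.09,-0.68,0,0,0.3,-0.09,-0.68,0,0,0.3,-0.09,-0.68,0,0,0.3]'

```text
t: 45.78
eef_pos: [447.0, -162.4, 166.9]
tcp_rot: [3.141, 0.0, 2.459]
ft_force: [-0.3, 0.2, -1.1]
opening: 0.576
grip_force: 30.0
```

Delta to (444.6, -167.6, 105.5): (-0.006, -0.013, -0.153).

Call:
servo_tool --moves '[-0.006,-0.013,-0.05,0,0.3,-0.006,-0.013,-0.1,0,0.3,-0.006,-0.013,-0.153,0,0.3,-0.006,-0.013,-0.153,0,0.3,-0.006,-0.013,-0.153,0,0.3,-0.006,-0.013,-0.153,0,0.3]'

```text
t: 46.28
eef_pos: [445.3, -167.6, 106.4]
tcp_rot: [3.141, 0.001, 2.461]
ft_force: [0.4, -0.6, -0.1]
opening: 0.578
grip_force: 30.0
```

Call:
servo_tool --moves '[0,0,-0.04,0,0.3,0,0,-0.06,0,0.3,0,0,-0.07,0,0.3,0,0,-0.08,0,0.3,0,0,-0.09,0,0.3,0,0,-0.094,0,0.3,0,0,-0.094,0,0.3]'

```text
t: 46.87
eef_pos: [444.8, -168.0, 67.7]
tcp_rot: [3.141, -0.001, 2.46]
ft_force: [1.5, 3.1, -2.2]
opening: 0.578
grip_force: 30.0
```

Call:
servo_tool --moves '[0,0,0,0,0.68,0,0,0,0,0.68,0,0,0,0,0.68,0,0,0.06,0,0.68,0,0,0.1,0,0,0,0,0.1,0,0,0,0,0.1,0,0,0,0,0.1,0,0,0,0,0.1,0,0,0,0,0.1,0,0,0,0,0.1,0,0,0,0,0.07,0,0]'

```text
t: 47.87
eef_pos: [445.5, -168.5, 96.7]
tcp_rot: [3.141, 0.002, 2.46]
ft_force: [0.5, -0.4, -1.2]
opening: 0.179
grip_force: 0.0
```

Call:
servo_tool --moves '[0,0,-0.03,0,0,0,0,-0.05,0,0,0,0,-0.06,0,0,0,0,-0.07,0,0,0,0,-0.077,0,0,0,0,-0.079,0,0,0,0,-0.079,0,0]'

```text
t: 48.45
eef_pos: [444.9, -168.1, 65.7]
tcp_rot: [3.141, 0.001, 2.46]
ft_force: [-6.2, 3.5, 24.5]
opening: 0.005
grip_force: 12.5
```

Call:
servo_tool --moves '[0,0,0.1,-0.02,0.4,0.03,-0.02,0.16,-0.06,0.4,0.08,-0.06,0.16,-0.1,0.4,0.122,-0.098,0.16,-0.139,0.4,0.122,-0.098,0.16,-0.178,0.4,0.122,-0.098,0.16,-0.217,0.4,0.122,-0.098,0.16,-0.256,0.4,0.122,-0.098,0.16,-0.295,0.4,0.122,-0.098,0.16,-0.334,0.4,0.122,-0.098,0.16,-0.373,0.4,0.122,-0.098,0.16,-0.412,0.4,0.122,-0.098,0.16,-0.45,0.4]'

```text
t: 49.45
eef_pos: [493.7, -207.4, 128.4]
tcp_rot: [3.141, 0.0, 1.04]
ft_force: [0.0, -0.2, -0.6]
opening: 0.402
grip_force: 0.0
```

Call:
servo_tool --moves '[0,0,0,-0.039,0.4,0,0,0,-0.078,0.4,0,0,0,-0.117,0.4,0,0,0,-0.15,0.4,0,0,-0.06,-0.15,0.4,0,0,-0.119,-0.15,0.4,0,0,-0.119,-0.15,0.4,0,0,-0.119,-0.15,0.4]'

```text
t: 50.12
eef_pos: [493.3, -207.2, 80.3]
tcp_rot: [-3.14, 0.001, 0.575]
ft_force: [0.2, 0.4, 0.5]
opening: 0.4
grip_force: 0.0
```

Call:
servo_tool --moves '[0,0,0,0,0,0,0,0,0,0,0,0,0,0,0,0,0,0,0,0,0,0,0,0,0]'

```text
t: 50.53
eef_pos: [493.3, -206.7, 81.5]
tcp_rot: [-3.141, -0.0, 0.574]
ft_force: [-3.1, 4.9, 7.9]
opening: 0.168
grip_force: 30.0
```

Call:
servo_tool --moves '[0,0,0,-0.036,0,0,0,0,-0.072,0,0,0,0,-0.108,0,0,0,0,-0.144,0,0,0,0,-0.18,0,0,0,0,-0.216,0,0,0,0,-0.252,0,0,0,0,-0.288,0,0,0,0,-0.324,0,0,0,0,-0.36,0,0,0,0,-0.4,0,0,0,0,-0.4,0]'

```text
t: 51.53
eef_pos: [493.2, -206.1, 81.5]
tcp_rot: [-3.141, 0.002, -0.69]
ft_force: [-2.0, 9.5, 8.9]
opening: 0.17
grip_force: 30.0
```

Call:
servo_tool --moves '[0,0,0,0,0,0,0,0,0,0,0,0,0,0,0.5,0,0,0,0,0.5,0,0,0,0,0.5,0,0,0.1,0,0.5,0,0,0.2,0,0.5,0,0,0.25,0,0.5]'

```text
t: 52.2
eef_pos: [494.5, -208.0, 184.3]
tcp_rot: [-3.141, -0.004, -0.682]
ft_force: [0.1, 0.3, 0.2]
opening: 0.485
grip_force: 0.0
```

Call:
servo_tool --moves '[-0.05,0.04,0.09,0,0.5,-0.1,0.08,0.18,0,0.3,-0.1,0.08,0.18,0,0,-0.1,0.08,0.18,0,0,-0.1,0.08,0.18,0,0,-0.1,0.08,0.18,0,0]'

```text
t: 52.7
eef_pos: [453.7, -175.6, 251.4]
tcp_rot: [3.141, 0.002, -0.682]
ft_force: [1.1, -0.3, -0.7]
opening: 0.204
grip_force: 0.0
```

```bash
python3 -c "
from h import *
st();p,d=snap('wrist','w10');wheel('w10')
q,d=snap('top','top8');
X=cloud('top8');m=(abs(X[:,0]-550)<70)&(abs(X[:,1]+10)<70)&(X[:,2]>55)&(X[:,2]<90);print('ball',X[m].mean(0).round(1) if m.any() else 0,X[m,2].max(initial=0),m.sum())
a=cv2.resize(p[0:260,100:460],(800,578));b=cv2.resize(q[190:260,270:330],None,fx=4,fy=4,interpolation=2)
a[:b.shape[0],800-b.shape[1]:]=b
cv2.imwrite('pics/w10z.png',a)"
```

```text
{'t': 52.7, 'eef_pos': [453.72, -175.635, 251.389], 'tcp_rot': [3.141, 0.002, -0.682], 'ft_force': [1.106, -0.28, -0.689], 'opening': 0.204, 'grip_force': 0.0, 'joints': [-0.505, 0.254, 1.837, -0.0, 1.053, 1.748]}
knob 493.2 -206.9 dims 14.8 42.8 deg 140.7 n 875
pad 105 [ 438.  -166.2   37.4] z 34.5
z at opening [ 64.4  66.2 316.9]
ball [530.5  -7.3  79.2] 87.35617129066624 93
```

View pics/w10z.png

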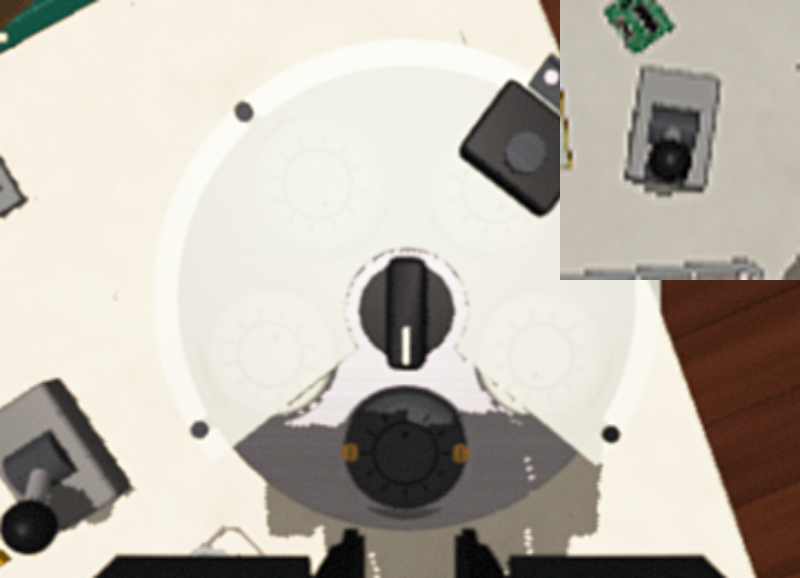

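```bash
python3 -c "
from h import *
c=load('w10');print(at_z(c,100+28/2.222,527/2.222,70).round(1))
c=load('top8');Z=lambda x,y:(270+(x-560)/4,190+y/4)
print(at_z(c,*Z(670,160),70).round(1))
print([at_z(c,*Z(*a),25)[:2].round(1) for a in [(628,180),(705,190),(642,68),(720,78)]])"
```

```text
[527.6 -11.1  70. ]
[528.8  -8.9  70. ]
[array([519.2,  15.8]), array([512.5, -31.2]), array([587.9,   6.4]), array([581.2, -41.4])]
```

Call:
servo_tool --moves '[0.1,0.427,0,0.175,0,0.1,0.427,0,0.175,0,0.1,0.427,0,0.175,0,0.1,0.427,0,0.175,0,0.1,0.427,0,0.175,0,0.1,0.427,0,0.175,0,0.1,0.427,0,0.175,0,0.1,0.427,0,0.175,0]'

```text
t: 53.47
eef_pos: [493.6, -5.4, 252.0]
tcp_rot: [3.141, 0.001, -0.135]
ft_force: [0.9, -0.3, -0.3]
opening: 0.009
grip_force: 0.0
```

Call:
servo_tool --moves '[-0.009,-0.006,-0.1,0,0,-0.009,-0.006,-0.2,0,0,-0.009,-0.006,-0.3,0,0,-0.009,-0.006,-0.38,0,0,-0.009,-0.006,-0.44,0,0,-0.009,-0.006,-0.475,0,0,-0.009,-0.006,-0.475,0,0,-0.009,-0.006,-0.475,0,0]'

```text
t: 54.13
eef_pos: [489.8, -8.1, 62.3]
tcp_rot: [3.141, 0.002, -0.135]
ft_force: [0.3, -0.1, 0.6]
opening: 0.004
grip_force: 0.0
```

Call:
servo_tool --moves '[0.02,-0.003,0,0,0,0.04,-0.006,0,0,0,0.06,-0.009,0,0,0,0.08,-0.011,0,0,0,0.1,-0.014,0,0,0,0.12,-0.017,0,0,0,0.135,-0.019,0,0,0,0.145,-0.02,0,0,0,0.145,-0.02,0,0,0]'

```text
t: 54.88
eef_pos: [548.4, -15.0, 62.4]
tcp_rot: [3.142, 0.001, -0.132]
ft_force: [0.1, -0.0, 0.7]
opening: 0.004
grip_force: 0.1
```

Call:
servo_tool --moves '[0.01,-0.001,0,0,0,0.02,-0.003,0,0,0,0.02,-0.003,0,0,0,0.02,-0.003,0,0,0]'

```text
t: 55.22
eef_pos: [549.7, -15.1, 62.0]
tcp_rot: [3.142, 0.014, -0.131]
ft_force: [-28.0, 2.8, 16.8]
opening: 0.007
grip_force: 14.6
```

At the stop (28 N). Back off and rise.

Call:
servo_tool --moves '[-0.06,0.008,0,0,0,-0.13,0.018,0,0,0,-0.13,0.018,0.1,0,0,-0.13,0.018,0.2,0,0,-0.15,0.2,0.3,0,0,-0.15,0.3,0.4,0,0,-0.15,0.4,0.45,0,0,-0.15,0.4,0.45,0,0,-0.15,0.4,0.45,0,0,-0.15,0.4,0.45,0,0]'

```text
t: 56.05
eef_pos: [496.6, 146.6, 245.1]
tcp_rot: [-3.14, -0.005, -0.129]
ft_force: [0.1, 0.3, -0.4]
opening: 0.003
grip_force: 0.0
```

```bash
python3 -c "
from h import *
st();q,d=snap('top','top9')
X=cloud('top9');m=(abs(X[:,0]-555)<50)&(abs(X[:,1]+10)<40)&(X[:,2]>60)&(X[:,2]<90);print('ball',X[m].mean(0).round(1),m.sum())
a=cv2.resize(q[170:300,270:440],None,fx=4.4,fy=4.4,interpolation=2);cv2.imwrite('pics/end.png',a)"
```

```text
{'t': 56.05, 'eef_pos': [496.627, 146.627, 245.098], 'tcp_rot': [-3.14, -0.005, -0.129], 'ft_force': [0.074, 0.306, -0.436], 'opening': 0.003, 'grip_force': 0.0, 'joints': [0.159, 0.304, 1.781, 0.0, 1.051, 1.859]}
ball [574.7 -14.3  78.3] 92
```

View pics/end.png

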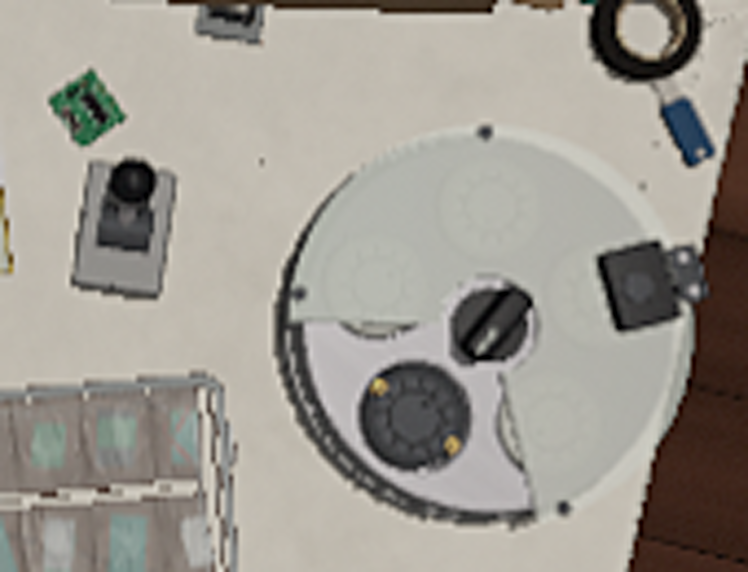

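The picture shows the reference pod in the opening at (415,415), four pods under the guard, and the lever ball moved over to the far end at (132,180). The ball travelled 44 mm, from x 530.5 to 574.7, which matches full throw.

```bash
python3 -c "
from cell import *
print(job_done())"
```

```text
the job is handed in; nothing more can be done
None
```

All four pods are pressed flush in the carousel in order, starting with the pocket after the reference pod. The reference pod stands in the opening, the start lever is fully over, and the job was handed in at about 56 s; no pass/fail verdict came back.

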